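# Put the wash things back in their holders on the basin ledge

## Robot

A 6-joint arm with a two-finger parallel gripper is mounted at the origin on the work surface. World frame = base frame: x ahead of the robot, y to its left, z up, the work surface at z = 0. Lengths are in mm, angles in degrees, forces in N, time in s.
With the tool pointing down it reaches from about 400 to 825 mm from the base axis. Payload 7 kg.
Tool frame: the origin (TCP) lies between the finger pads; the fingertips stand 22 mm ahead of it and the grasp point (between the pads) lies 3 mm ahead of it (tip_extent is the distance from the TCP to the fingertips, in mm); z points along the fingers, y is the line along which they close (so a half turn about z gives the same grasp; the last joint's range is limited). The gripper opens to 88 mm and grips with 3 to 60 N. Pads are 19 mm wide; open, the fingers measure 130 mm over their backs; the gripper's body (78 mm by 193 mm) begins 47 mm behind the grasp point.
Start: joints at [-46.69, 20.546, 0.682, 0, -70.136, -16.507], TCP at [304.345, -602.47, 248.561] pointing down, gripper open.
Joint ranges: [-176.03, 176.03], [-82.01, 121.73], [-58.28, 71.71], [-173.87, 95.51], [-174.79, -0.11], [-173.66, 173.66]. Speed limits (degrees/s): [136.94, 136.94, 172.46, 180, 180, 180].

## Interface

Orientations are given as a 3x3 rotation matrix whose columns are the frame's x, y, z axes.
In Python, from workcell import * gives the robot as it stands.
- The arm moves only by the tool play_rows, never from a script. Its argument "increments" is a list of rows, each a list of 3 entries, a list of its own where there are three numbers: the gripper's target within -1 to 1 (fully open at 1, half-way at 0, shut at -1), then the shift along the tool's x, y, z in mm, then the turn, a rotation vector about the tool's x, y, z in rad. In form: [[grip, [tx, ty, tz], [ax, ay, az]], ...]. A call has 1 to 8 rows; each row shifts and turns the commanded pose from where the row before left it, along the tool's axes as they then stand; what a row does not reach is not made up. A row lasts 1/8 s, in which the tool goes at most 62.5 mm and 10.7 degrees, less where a joint would pass 70% of its speed; a pose out of reach is approached as far as the arm can. A call is refused whole if a number of a shift passes 62.5 or a number of a turn 0.188, either way. A call with a gripper value outside its range is refused whole. The fingers move at their own pace and stop on an object; the grip force is fixed at half the most. Time passes only in rows, so rows that do not move let the fingers close. It gives the time, the measured TCP pose, the force, the opening and the grip force at its end, in the units of the state.
- sense(): the state, without advancing time (a new reading comes with each control period).
- capture(name): name is "scene" or "top" or "wrist"; returns a dict with "img" (400x640x3 uint8, red, green, blue), "range_z" (400x640 float32, mm along the optical axis (not along the pixel's ray), 0 where there is no reading), "intrinsics" (3x3 intrinsics, pixels), "cam_to_world" (4x4, takes a point from camera to world coordinates). Camera axes: x right, y up, looking along -z (the intrinsics and any distortion apply to the point x, -y, -z); pixel columns grow to the right and rows downward; lengths in mm; the calibration is good to about 2 mm. A picture is of the moment at which its call begins.
- sign_off(): hands the job in; it is judged then, once.
Trained networks look in a picture, given as the dict that the camera call returned (one of the last four; its "shot" number tells which), for a name from the list of things; names that differ only in an ending like _2 or _b are one class to them, and where a whole thing is asked for, a point or a joint stands for the part that bears it (a point fixed in the world has none). Each returns a list of dicts, best first, with "score" (0 to 1); they miss things now and then, are a little off and sometimes report something else, mostly with a low value. They report only what shows in the picture. A call takes as long as a camera call. They do not tell look-alikes from the thing itself.
- find_in(label, picture): "centre" ([x, y, z] in mm, in the coordinates of the camera as it stood for that picture, good to about 4 mm: the middle of the surface that is visible of it).
- pinpoint(label, picture): "centre" ([x, y, z] in mm, in the coordinates of the camera as it stood for that picture, good to about 4 mm: a listed point, or the origin of a listed thing).
The state is a dict: "time_s": time; "joint_pos": joint angles; "dq": joint speeds; "tau": joint torques, N m; "tool_pos": TCP position; "orientation": TCP orientation; "wrist_force": force on the tool from outside, world axes, zero at the start; "wrist_torque": the same for the moment, N m; "opening": finger opening in mm; "grip_force": force on a finger pad.
Only numpy, scipy, OpenCV 4.12 (cv2) and the standard library are available. Lean on these libraries where they do the work, as an engineer would, in place of code of your own. Each camera call takes 0.05 s, during which the arm holds its last target. There are 200 camera calls.

## Task

Put the wash things on the basin ledge back, each in its own blue holder: the large steel cup in the large round dish, the small steel cup in the small round dish, the nail brush in the long narrow tray and the soap in the broader soap dish. Each must end up flat on the floor of its holder, inside the rim, cups standing upright and the brush bristles down; set things down without dropping or throwing them. Leave the yellow jug and the clear rack alone.

Things in the scene. Friction and masses are not known exactly. Their poses are not given: they have to be found in the camera images.
- large_cup: The larger of two plain steel cups without handles: straight-sided round cup, open at the top, outside diameter 60 mm, height 85 mm, wall 3 mm, about 140 g, standing upright. Origin: centre of its underside; z points up out of the mouth.
- small_cup: The smaller steel cup without handle: straight-sided, outside diameter 42 mm, height 58 mm, wall 3 mm, about 70 g, standing upright. Origin: centre of its underside; z points up out of the mouth.
- nail_brush: Brown plastic nail brush lying bristles down: brown back 94 mm long (its x axis) by 32 mm wide (its y axis), from 22 to 38 mm above the bristle tips, with a narrow rib 14 mm wide up to 43 mm; stiff bristle block 84 x 26 mm below. About 60 g. Origin: centre of the underside (bristle tips); z up.
- soap: Bar of rose-coloured soap, 72 mm long (its x axis) by 50 mm wide (its y axis) by 30 mm high, hard and dry, edges rounded by 7 mm, about 90 g. Origin: centre of its underside; z up.
- large_ring: Holder of the large cup: the larger of two round blue glazed ceramic dishes, inside diameter 78 mm, outside 88 mm, rim 14 mm above the board, flat inner floor 4 mm above the board. It is fixed to the board. Origin: centre of its underside, on the board; z up.
- small_ring: Holder of the small cup: the smaller round blue glazed ceramic dish, inside diameter 58 mm, outside 68 mm, rim 14 mm above the board, flat inner floor 4 mm above the board. It is fixed to the board. Origin: centre of its underside, on the board; z up.
- brush_tray: Holder of the nail brush: the long, narrow blue glazed ceramic tray, outside 124 mm (its x axis) by 58 mm (its y axis), inside 114 x 48 mm, rim 14 mm above the board, flat inner floor 5 mm above the board. It is fixed to the board. Origin: centre of its underside, on the board; z up.
- soap_dish: Soap dish: the shorter, broader blue glazed ceramic tray, outside 98 mm (its x axis) by 78 mm (its y axis), inside 88 x 68 mm, rim 14 mm above the board, flat inner floor 5 mm above the board. It is fixed to the board. Origin: centre of its underside, on the board; z up.
- jug: Bystander: tall yellow plastic water jug, 110 mm across, 170 mm high, with a side handle reaching 100 mm from its axis; empty and loose, at the robot's right. Origin: centre of its underside; z up.
- rack: Bystander: three-tier stacking rack of clear plastic, 150 x 220 mm, 210 mm high, with small bottles and pots on its lower tiers, at the robot's left. Fixed. Origin: centre of its underside; z up.
Mind the look-alikes: they are no part of the job. There is more than one size of the soap; the one meant has the size given above. What is shaped like the soap_dish but brown or pink is not meant.

How it is judged (in metres and radians):
At the end, for the whole second after the job is handed in: Each thing rests flat on the floor of its own holder (underside 1 to 8 mm above the holder's, tilt under 0.12 rad), centre within 12 mm (large cup), 11 (small cup), 15 (brush, soap) of the holder's, so anywhere inside the rim; all released and at rest (20 mm/s, 0.2 rad/s) (horizontal distance between large_cup and large_ring below 0.012 m and z of large_cup in the frame of large_ring between 0.001 and 0.008 m and angle between each of large_cup, small_cup, nail_brush, soap's own z axis and vertical below 0.12 rad and linear speed of each of large_cup, small_cup, nail_brush, soap below 0.02 m/s and angular speed of each of large_cup, small_cup, nail_brush, soap below 0.2 rad/s and horizontal distance between small_cup and small_ring below 0.011 m and z of small_cup in the frame of small_ring between 0.001 and 0.008 m and horizontal distance between nail_brush and brush_tray below 0.015 m and z of nail_brush in the frame of brush_tray between 0.001 and 0.008 m and horizontal distance between soap and soap_dish below 0.015 m and z of soap in the frame of soap_dish between 0.001 and 0.008 m); the robot touches nothing.
It fails at once if the yellow jug is shifted more than 20 mm or tipped (distance of jug from where it was at the start of the episode above 0.02 m or angle between jug's own z axis and vertical above 0.2 rad).
It fails at once if the clear rack is struck or pushed (over 3 N) (contact force between rack and anything else above 3 N).
It fails at once if a wash thing is dropped or thrown (moves faster than 0.8 m/s, a fall of about 33 mm, while no finger touches it) ((linear speed of large_cup above 0.8 m/s and contact force between large_cup and the fingers below 0.05 N) or (linear speed of small_cup above 0.8 m/s and contact force between small_cup and the fingers below 0.05 N) or (linear speed of nail_brush above 0.8 m/s and contact force between nail_brush and the fingers below 0.05 N) or (linear speed of soap above 0.8 m/s and contact force between soap and the fingers below 0.05 N)).
It also fails if it takes over 120 s, if anything falls off the work surface, if the arm or the gripper's body presses on something with over 40 N, if the wrist force passes 120 N, or if a joint passes its speed limit or range.

## Working session

There is one attempt and no reset: what is moved stays moved. The work goes in short steps, Python scripts to look and compute and a tool call to move; the robot and the scene stay as the last step left them, time stands still between calls to the robot, and variables do not carry over. Pictures are saved under pics/ and viewed, at most 14 in all, crops included, and the job is handed in when it is done.

Besides the shell and the picture viewer there is one more tool, called after "Emit:" as a command line: name --argument value ..., lists and objects as JSON in quotes. play_rows: Moves the arm, as the interface text tells. Its arguments: {"type":"object","properties":{"increments":{"type":"array"}},"required":["increments"]}

```bash
mkdir -p pics; cat > h.py <<'E'
from workcell import *
import numpy as np, cv2
def w(p,c): return (c["cam_to_world"]@np.r_[p,1])[:3]
def pts(c):
    K=np.array(c["intrinsics"]);z=c["range_z"];v,u=np.mgrid[:400,:640]
    P=np.stack([(u-K[0,2])/K[0,0]*z,-(v-K[1,2])/K[1,1]*z,-z,np.ones_like(z)],-1)
    return (P@np.array(c["cam_to_world"]).T)[...,:3]
def px(p,c):
    q=np.linalg.inv(c["cam_to_world"])@np.r_[p,1];K=np.array(c["intrinsics"])
    return (K[0,0]*q[0]/-q[2]+K[0,2],K[1,1]*-q[1]/-q[2]+K[1,2])
def save(c,n,crop=None,s=1):
    im=c["img"][...,::-1]
    if crop: im=im[crop[1]:crop[3],crop[0]:crop[2]]
    cv2.imwrite("pics/"+n,cv2.resize(im,None,fx=s,fy=s))
E
python3 - <<'E'
from h import *
np.set_printoptions(precision=1,suppress=True)
for n in("top","scene"):
    c=capture(n);save(c,n+"1.png",s=1.25)
    for l in "large_cup small_cup nail_brush soap large_ring small_ring brush_tray soap_dish jug rack".split():
        print(n,l,[(round(d["score"],2),w(d["centre"],c).round(),np.round(px(w(d["centre"],c),c))) for d in pinpoint(l,c)[:4]])
print(sense())
E
```

```text
top large_cup [(0.47, array([ 433., -118.,   -3.]), array([360., 244.]))]
top small_cup [(0.68, array([ 560., -529.,    0.]), array([462., 203.])), (0.47, array([457., 292.,   0.]), array([253., 246.]))]
top nail_brush [(0.76, array([598., 301.,  -6.]), array([250., 210.]))]
top soap [(0.69, array([ 435., -272.,    2.]), array([400., 240.])), (0.52, array([ 426., -381.,    1.]), array([428., 240.]))]
top large_ring [(0.66, array([597.,  85.,  -2.]), array([305., 206.]))]
top small_ring [(0.7, array([603., -86.,  -0.]), array([348., 201.])), (0.41, array([ 443., -276.,   -2.]), array([401., 238.]))]
top brush_tray [(0.67, array([435., 103.,  -4.]), array([303., 248.]))]
top soap_dish [(0.77, array([ 723., -436.,    1.]), array([433., 165.])), (0.75, array([ 756., -248.,   -0.]), array([385., 161.])), (0.7, array([ 600., -278.,    4.]), array([397., 198.]))]
top jug [(0.78, array([ 560., -528.,    2.]), array([462., 203.])), (0.44, array([600.,  83.,  -1.]), array([305., 205.]))]
top rack []
scene large_cup [(0.63, array([ 437., -112.,    1.]), array([299., 166.]))]
scene small_cup [(0
[... 687 characters left out ...]
2., -248.,    4.]), array([220., 225.])), (0.61, array([ 601., -281.,    2.]), array([232., 189.]))]
scene jug [(0.94, array([ 563., -524.,    4.]), array([170., 166.]))]
scene rack [(0.56, array([534., 576.,  -3.]), array([515., 234.]))]
{'time_s': 1.1, 'joint_pos': array([-46.7,  20.5,   0.7,  -0. , -70.1, -16.5]), 'dq': array([-0. ,  0.1, -0. ,  0.1, -0. , -0.1]), 'tau': array([ -0. , -58.2,  29.3,   7. ,   0. ,   0. ]), 'tool_pos': array([ 304.4, -602.5,  248.6]), 'orientation': array([[-0.9, -0.5,  0. ],
       [-0.5,  0.9, -0. ],
       [-0. , -0. , -1. ]]), 'wrist_force': array([-0.2, -0.6, -0.2]), 'wrist_torque': array([-0.,  0.,  0.]), 'grip_force': 0.0, 'opening': 87.5407179946979}
```

```bash
python3 - <<'E'
from h import *
c=capture("top");save(c,"top2.png",(220,130,500,280),2.8)
c=capture("scene");save(c,"scene2.png",(130,100,560,300),1.8)
E
```

```text
(no output)
```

View pics/top2.png

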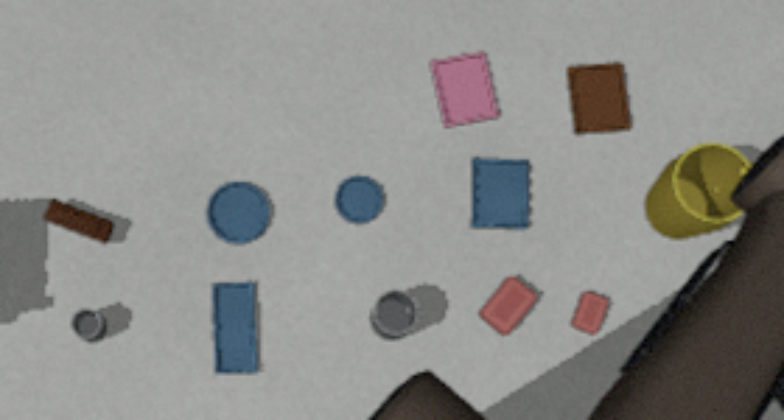

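View pics/scene2.png

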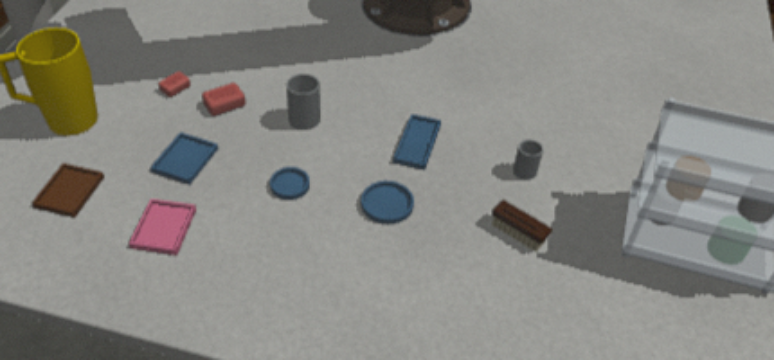

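The top view has all the candidates, given here in full-image pixels.
- **Soap:** one at (400,240) and a smaller one at (428,240). I want the larger.
- **Soap dish:** blue (397,198), pink (385,161) and brown (433,165). I want the blue one.
- **Steel cups:** large at (360,244), small at (253,246).
- **Brush:** (250,210).
- **Other holders:** tray at (303,248), and round dishes at (305,206) and (348,201).

Next I'll measure each outline by colour and height.

```bash
cat >> h.py <<'E'
np.set_printoptions(precision=1,suppress=True)
def yaw():
    R=np.array(sense()["orientation"]);return np.degrees(np.arctan2(R[1,1],R[0,1]))
def plan(x,y,z,yw=None):
    """turn about tool z (rad, done first) and the shift in the turned tool axes; yw = world direction of closing line, deg"""
    s=sense();R=np.array(s["orientation"]);a=yaw();d=0 if yw is None else (yw-a+90)%180-90
    Rz=cv2.Rodrigues(np.array([0,0,np.radians(d)]))[0]@R
    print("yaw",round(a,1),"j6",s["joint_pos"][5].round(),"turn z rad",round(-np.radians(d),3),"shift",Rz.T@(np.array([x,y,z])-s["tool_pos"]),"at",s["tool_pos"],"t",s["time_s"])
def blob(c,xy,r,colour,zlo=-20,zhi=300):
    """pixels of a colour near xy: world rect (centre, sizes, long-axis deg), z of top"""
    P=pts(c);h=cv2.cvtColor(c["img"],cv2.COLOR_RGB2HSV).astype(int)
    H,S,V=h[...,0],h[...,1],h[...,2]
    m={"blue":(abs(H-104)<14)&(S>90),"rose":((H<8)|(H>170))&(S>70)&(V>80),"brown":((H<14)|(H>172))&(S>90),"any":S>=0}[colour]
    m=m&(np.hypot(P[...,0]-xy[0],P[...,1]-xy[1])<r)&(P[...,2]>zlo)&(P[...,2]<zhi)&(c["range_z"]>0)
    q=P[m];b=cv2.minAreaRect(q[:,:2].astype(np.float32));k=cv2.boxPoints(b)
    e=[k[1]-k[0],k[2]-k[1]];e.sort(key=lambda v:-np.hypot(*v))
    print(colour,len(q),"c",np.array(b[0]),"size",[round(float(np.hypot(*v)),1) for v in e],"long",round(np.degrees(np.arctan2(e[0][1],e[0][0]))%180,1),"z",np.percentile(q[:,2],[5,50,95]))
E
python3 - <<'E'
from h import *
c=capture("top");print(c["cam_to_world"][:3,3])
for a in [((435,-272),60,"rose"),((426,-381),50,"rose"),((600,-278),80,"blue"),((435,103),90,"blue"),((600,85),70,"blue"),((603,-85),60,"blue"),((598,303),70,"brown"),((435,-115),60,"any",50),((457,294),50,"any",35),((533,530),220,"any",120)]: blob(c,*a)
print(capture("wrist")["cam_to_world"],sense()["tool_pos"])
plan(435,-275,250)
E
```

```text
[ 243.6   35.3 1791.7]
rose 234 c [ 441.4 -275.1] size [78.6, 48.2] long 135.6 z [20.2 29.4 36.4]
rose 126 c [ 423.2 -384.4] size [57.1, 35.0] long 154.8 z [12.7 21.4 29.2]
blue 457 c [ 597.2 -282.7] size [96.1, 77.6] long 174.9 z [-2.5  5.1 16.5]
blue 443 c [439. 101.] size [120.9, 53.4] long 176.9 z [-2.5  5.4 14.9]
blue 359 c [597.8  83.9] size [82.1, 82.0] long 10.1 z [-3.7  4.4 13.9]
blue 209 c [604.5 -83.7] size [61.5, 58.9] long 173.7 z [-3.7  4.7 16.1]
brown 155 c [598.1 301.6] size [90.0, 29.7] long 63.5 z [30.5 39.  47.4]
any 72 c [ 432.5 -112.8] size [56.9, 56.1] long 175.4 z [54.1 80.4 89.1]
any 52 c [452.7 295.8] size [40.5, 39.3] long 34.7 z [38.6 51.2 60.5]
any 2841 c [532.4 575.5] size [224.3, 151.0] long 86.4 z [177.2 184.1 200.6]
[[  -0.5   -0.9   -0.3  231.7]
 [   0.9   -0.4   -0.1 -638.2]
 [   0.    -0.3    1.   384.3]
 [   0.     0.     0.     1. ]] [ 304.4 -602.5  248.6]
yaw 116.8 j6 -17.0 turn z rad -0.0 shift [-264.3  233.4   -1.4] at [ 304.4 -602.5  248.6] t 1.3
```

The outlines match the described sizes. The wanted soap is the larger bar at (441,-275), and the small bar measures 57x35. I'll turn the tool first.

Emit:
play_rows --increments '[[1,[0,0,0],[0,0,0.178]],[1,[0,0,0],[0,0,0.178]],[1,[0,0,0],[0,0,0.178]],[1,[0,0,0],[0,0,0.178]],[1,[0,0,0],[0,0,0.178]],[1,[0,0,0],[0,0,0.178]],[1,[0,0,0],[0,0,0.178]],[1,[0,0,0],[0,0,0]]]'

```text
time_s: 2.3
tool_pos: [304.3, -602.5, 248.6]
orientation: [[-0.713, 0.701, 0.0], [0.701, 0.713, -0.0], [-0.0, -0.0, -1.0]]
wrist_force: [-0.3, -0.0, 0.6]
opening: 87.8
grip_force: 0.0
```

```bash
python3 - <<'E'
from h import *
plan(441,-275,230,45.6)
E
```

```text
yaw 45.5 j6 -88.0 turn z rad -0.002 shift [131.5 329.6  18.6] at [ 304.3 -602.5  248.6] t 2.3
```

Emit:
play_rows --increments '[[1,[18.8,47,0],[0,0,0]],[1,[18.8,47,0],[0,0,0]],[1,[18.8,47,0],[0,0,0]],[1,[18.8,47,4.6],[0,0,0]],[1,[18.8,47,4.6],[0,0,0]],[1,[18.8,47,4.6],[0,0,0]],[1,[18.8,47,4.6],[0,0,0]],[1,[0,0,0],[0,0,0]]]'

```text
time_s: 3.3
tool_pos: [442.6, -273.2, 230.3]
orientation: [[-0.718, 0.696, 0.001], [0.696, 0.718, 0.0], [-0.0, 0.001, -1.0]]
wrist_force: [0.3, -0.1, 0.7]
opening: 87.9
grip_force: 0.0
```

```bash
python3 - <<'E'
from h import *
c=capture("wrist");save(c,"w1.png")
blob(c,(441,-275),60,"rose");blob(c,(600,-280),80,"blue");blob(c,(600,-280),80,"blue",10)
t=capture("top");blob(t,(441,-275),60,"rose");blob(t,(600,-280),80,"blue")
plan(441,-275,35,45.6)
E
```

```text
rose 2293 c [ 435.6 -281.6] size [79.8, 73.8] long 135.2 z [24.2 29.1 30.8]
blue 1475 c [ 581.8 -278. ] size [75.8, 66.9] long 83.1 z [ 3.4  4.7 13.7]
blue 334 c [ 568.8 -276.5] size [76.7, 41.3] long 84.7 z [10.6 13.  14.4]
rose 211 c [ 434.9 -268.1] size [63.3, 49.8] long 131.5 z [ 21.9  29.6 163.9]
blue 68 c [ 639.  -285.7] size [70.9, 18.0] long 77.0 z [-1.3  7.1 18.1]
yaw 45.7 j6 -124.0 turn z rad 0.002 shift [  1.   -0.3 195.4] at [ 441.9 -275.4  230.4] t 3.4
```

View pics/w1.png

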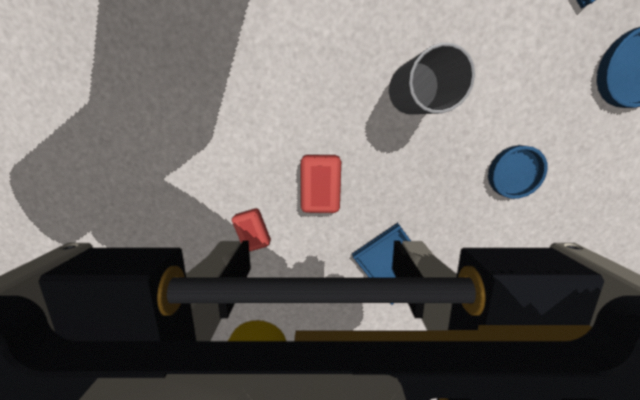

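The wrist view shows the wanted soap at (320,183), clearly larger than the bar at (251,229). The blue dish is partly hidden at (385,250). I'll take the soap outline with a tighter height band.

```bash
python3 - <<'E'
from h import *
c=capture("wrist")
blob(c,(441,-275),48,"rose",23,34);blob(c,(441,-275),48,"rose",28,34)
E
```

```text
rose 2240 c [ 439.9 -271.3] size [70.7, 49.1] long 134.6 z [25.3 29.3 30.8]
rose 1785 c [ 439.6 -272. ] size [67.3, 45.6] long 136.0 z [28.2 29.5 30.9]
```

Emit:
play_rows --increments '[[1,[3.8,1,30],[0,0,0]],[1,[0,0,40],[0,0,0]],[1,[0,0,40],[0,0,0]],[1,[0,0,40],[0,0,0]],[1,[0,0,30],[0,0,0]],[1,[0,0,15],[0,0,0]],[1,[0,0,0],[0,0,0]],[-1,[0,0,0],[0,0,0]]]'

```text
time_s: 4.45
tool_pos: [440.3, -272.9, 36.2]
orientation: [[-0.712, 0.702, 0.002], [0.702, 0.712, -0.001], [-0.001, 0.001, -1.0]]
wrist_force: [-0.1, 0.1, 0.6]
opening: 82.3
grip_force: 0.0
```

Emit:
play_rows --increments '[[-1,[0,0,0],[0,0,0]],[-1,[0,0,0],[0,0,0]],[-1,[0,0,0],[0,0,0]],[-1,[0,0,0],[0,0,0]]]'

```text
time_s: 4.95
tool_pos: [439.8, -272.4, 35.5]
orientation: [[-0.712, 0.702, 0.001], [0.702, 0.712, -0.0], [-0.0, 0.0, -1.0]]
wrist_force: [-1.6, 1.8, 3.5]
opening: 50.1
grip_force: 30.0
```

Emit:
play_rows --increments '[[-1,[0,0,-20],[0,0,0]],[-1,[0,0,-30],[0,0,0]],[-1,[0,0,-30],[0,0,-0.172]],[-1,[0,0,-30],[0,0,-0.172]],[-1,[0,0,0],[0,0,-0.172]],[-1,[0,0,0],[0,0,-0.172]],[-1,[0,0,0],[0,0,0]]]'

```text
time_s: 5.82
tool_pos: [439.4, -272.3, 145.1]
orientation: [[-0.996, 0.091, -0.0], [0.091, 0.996, 0.0], [0.0, 0.0, -1.0]]
wrist_force: [0.4, 1.1, -0.3]
opening: 49.9
grip_force: 30.0
```

```bash
python3 - <<'E'
from h import *
c=capture("wrist");save(c,"w2.png")
blob(c,(600,-280),80,"blue",-5,20);blob(c,(600,-280),80,"blue",10,20)
blob(c,(603,-84),60,"blue",-5,20)
t=capture("top");blob(t,(600,-280),80,"blue",-5,20);
plan(598,-281,100,84)
E
```

```text
blue 694 c [ 584.4 -277.2] size [77.5, 30.3] long 92.5 z [ 3.7  4.7 13.6]
blue 99 c [ 581.1 -277.3] size [77.5, 23.7] long 92.5 z [11.3 13.3 14.4]
blue 35 c [597.4 -53. ] size [15.2, 3.7] long 6.5 z [12.6 13.9 15.1]
blue 230 c [ 620.5 -282.8] size [72.0, 50.0] long 83.3 z [-1.1  5.6 14.6]
yaw 84.6 j6 -85.0 turn z rad 0.011 shift [-158.7    8.    44.9] at [ 439.4 -272.3  144.9] t 5.925
```

View pics/w2.png

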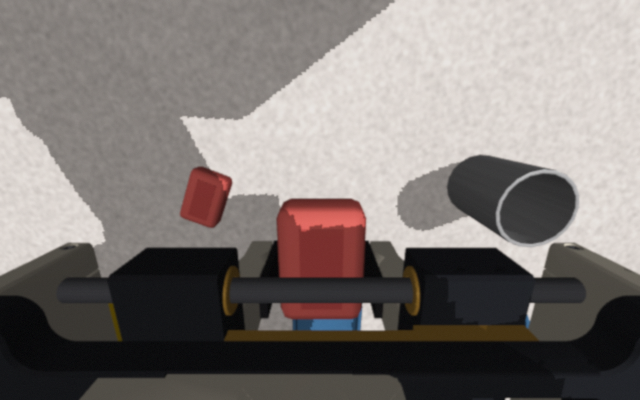

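The soap is held square in the fingers at (320,260). The dish centre is about (598,-279) with its long axis near 175°. I'll carry it over and stop just above the dish.

Emit:
play_rows --increments '[[-1,[-40,2,0],[0,0,0]],[-1,[-40,2,0],[0,0,0]],[-1,[-40,2,0],[0,0,0]],[-1,[-38.6,1.7,0],[0,0,0]],[-1,[0,0,30],[0,0,0]],[-1,[0,0,30],[0,0,0]],[-1,[0,0,25],[0,0,0]],[-1,[0,0,0],[0,0,0]]]'

```text
time_s: 6.92
tool_pos: [596.5, -278.7, 57.6]
orientation: [[-0.996, 0.093, -0.005], [0.093, 0.996, 0.001], [0.005, 0.001, -1.0]]
wrist_force: [-0.3, -0.6, -0.3]
opening: 49.5
grip_force: 30.0
```

```bash
python3 - <<'E'
from h import *
c=capture("wrist")
blob(c,(600,-280),75,"blue",-5,20);blob(c,(600,-280),75,"blue",10,20);blob(c,(600,-280),60,"rose",10,60)
s=capture("scene");save(s,"s3.png",(190,150,310,240),6)
plan(598,-279,41)
E
```

```text
blue 4070 c [ 597.1 -280.3] size [96.1, 76.5] long 173.2 z [ 3.7  5.7 14. ]
blue 1748 c [ 597.1 -280.3] size [96.0, 76.5] long 173.1 z [11.2 13.1 14.3]
rose 7714 c [ 595.9 -277.8] size [70.7, 49.3] long 174.9 z [42.3 51.4 52.8]
yaw 84.8 j6 -87.0 turn z rad -0.0 shift [ 0.5  0.1 19.6] at [ 598.5 -279.2   60.6] t 7.025
```

View pics/s3.png

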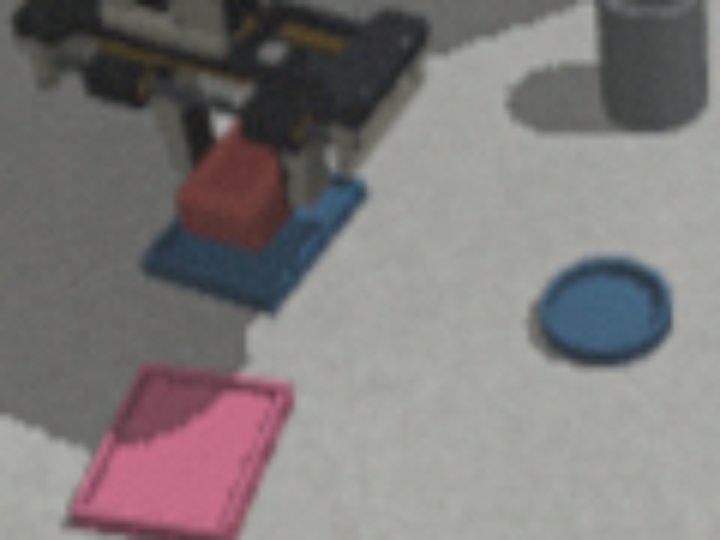

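The soap hangs over the blue dish (about (245,240) in the crop) and is within about 2.5 mm of its centre. I'll lower it, release and retreat.

Emit:
play_rows --increments '[[-1,[0,-1.5,8],[0,0,0.02]],[-1,[0,0,8],[0,0,0]],[-1,[0,0,3.5],[0,0,0]],[-1,[0,0,0.5],[0,0,0]],[-1,[0,0,0],[0,0,0]]]'

```text
time_s: 7.65
tool_pos: [597.9, -280.5, 40.6]
orientation: [[-0.994, 0.11, -0.0], [0.11, 0.994, -0.0], [0.0, -0.0, -1.0]]
wrist_force: [-1.8, 0.9, 3.9]
opening: 50.0
grip_force: 30.0
```

Emit:
play_rows --increments '[[0.8,[0,0,0],[0,0,0]],[1,[0,0,0],[0,0,0]],[1,[0,0,0],[0,0,0]],[1,[0,0,-25],[0,0,0]],[1,[0,0,-45],[0,0,0]],[1,[0,0,-45],[0,0,0]],[1,[0,0,-45],[0,0,0]],[1,[0,0,0],[0,0,0]]]'

```text
time_s: 8.65
tool_pos: [600.2, -281.2, 204.9]
orientation: [[-0.994, 0.109, 0.008], [0.109, 0.994, -0.002], [-0.008, -0.001, -1.0]]
wrist_force: [-1.3, 0.2, -0.6]
opening: 87.5
grip_force: 0.0
```

Emit:
play_rows --increments '[[1,[36.5,29.6,0],[0,0,0]],[1,[36.5,29.6,0],[0,0,0]],[1,[36.5,29.6,0],[0,0,0]],[1,[36.5,29.6,0],[0,0,0]],[1,[36.5,29.4,0],[0,0,0]],[1,[0,0,0],[0,0,0]],[1,[0,0,0],[0,0,0]]]'

```text
time_s: 9.52
tool_pos: [433.3, -113.4, 200.2]
orientation: [[-0.994, 0.109, 0.001], [0.109, 0.994, 0.0], [-0.001, 0.0, -1.0]]
wrist_force: [0.5, 0.1, 0.3]
opening: 87.3
grip_force: 0.0
```

```bash
python3 - <<'E'
from h import *
c=capture("wrist");save(c,"w4.png")
blob(c,(433,-113),42,"any",76,95)
P=pts(c);m=(np.hypot(P[...,0]-433,P[...,1]+113)<42)&(P[...,2]>76)&(P[...,2]<95)
print(cv2.minEnclosingCircle(P[m][:,:2].astype(np.float32)))
for l in("large_cup","soap"): print([(d["score"],w(d["centre"],c)) for d in pinpoint(l,c)])
s=capture("top")
blob(s,(597,-280),60,"rose",20,60);plan(433,-113,60)
E
```

```text
any 859 c [ 435.6 -113.8] size [59.2, 58.9] long 152.0 z [77.1 84.  85.5]
((435.67803955078125, -113.7427749633789), 30.078773498535156)
[(0.62, array([ 432.5, -112.6,   -1.3]))]
[(0.71, array([ 601.7, -279.5,    3.8])), (0.55, array([ 424.6, -385.2,   -0.7]))]
rose 213 c [ 596.9 -278.1] size [69.0, 47.2] long 175.0 z [26.2 33.7 40.6]
yaw 83.6 j6 -107.0 turn z rad -0.0 shift [  0.4   1.  139.7] at [ 433.4 -114.   199.7] t 9.725
```

Emit:
play_rows --increments '[[1,[-2.2,0.2,40],[0,0,0]],[1,[0,0,40],[0,0,0]],[1,[0,0,35],[0,0,0]],[1,[0,0,25],[0,0,0]],[1,[0,0,0],[0,0,0]],[-1,[0,0,0],[0,0,0]],[-1,[0,0,0],[0,0,0]],[-1,[0,0,0],[0,0,0]]]'

```text
time_s: 10.72
tool_pos: [435.7, -113.5, 61.0]
orientation: [[-0.994, 0.11, 0.002], [0.11, 0.994, 0.0], [-0.002, 0.0, -1.0]]
wrist_force: [-0.1, 0.8, 1.3]
opening: 63.5
grip_force: 0.0
```

Emit:
play_rows --increments '[[-1,[0,0,0],[0,0,0]],[-1,[0,0,0],[0,0,0]]]'

```text
time_s: 10.98
tool_pos: [435.6, -113.6, 60.9]
orientation: [[-0.994, 0.11, 0.001], [0.11, 0.994, -0.0], [-0.001, 0.0, -1.0]]
wrist_force: [-2.1, 0.3, 6.9]
opening: 59.6
grip_force: 30.0
```

Emit:
play_rows --increments '[[-1,[0,0,-20],[0,0,0]],[-1,[0,0,-30],[0,0,0]],[-1,[-27.7,43,-10],[0,0,0]],[-1,[-27.7,43,0],[0,0,0]],[-1,[-27.7,43,0],[0,0,0]],[-1,[-27.7,43,0],[0,0,0]],[-1,[-27.9,43.2,0],[0,0,0]],[-1,[0,0,0],[0,0,0]]]'

```text
time_s: 11.98
tool_pos: [598.5, 87.8, 119.5]
orientation: [[-0.994, 0.107, 0.0], [0.107, 0.994, 0.0], [-0.0, 0.0, -1.0]]
wrist_force: [0.1, -0.3, -1.5]
opening: 59.4
grip_force: 30.0
```

Emit:
play_rows --increments '[[-1,[0,0,10],[0,0,0]],[-1,[0,0,20],[0,0,0]],[-1,[0,0,10],[0,0,0]],[-1,[0,0,0],[0,0,0]]]'

```text
time_s: 12.48
tool_pos: [595.8, 84.2, 79.3]
orientation: [[-0.994, 0.111, -0.002], [0.111, 0.994, -0.001], [0.002, -0.001, -1.0]]
wrist_force: [-0.1, 0.5, -1.5]
opening: 58.9
grip_force: 30.0
```

```bash
python3 - <<'E'
from h import *
c=capture("wrist");save(c,"w5.png")
blob(c,(598,85),65,"blue",-5,20);blob(c,(598,85),65,"blue",10,20)
blob(c,(439,102),85,"blue",-5,20);blob(c,(604,-84),60,"blue",-5,20)
P=pts(c);m=(np.hypot(P[...,0]-598,P[...,1]-85)<42)&(P[...,2]>90)&(P[...,2]<120);print(m.sum())
plan(598,85,65)
E
```

```text
blue 2710 c [583.1  88.5] size [85.8, 55.0] long 82.2 z [ 2.8  4.7 14.2]
blue 1210 c [581.7  87.6] size [85.8, 52.3] long 86.0 z [11.7 13.3 14.5]
blue 8679 c [471.7 101.1] size [60.6, 57.0] long 178.3 z [ 3.5  4.9 13.8]
blue 2153 c [589.4 -80.8] size [57.3, 36.3] long 104.8 z [ 2.3  3.8 13.5]
4664
yaw 83.7 j6 -123.0 turn z rad -0.0 shift [-1.6  0.6 15.1] at [596.4  84.5  80.1] t 12.525
```

View pics/w5.png

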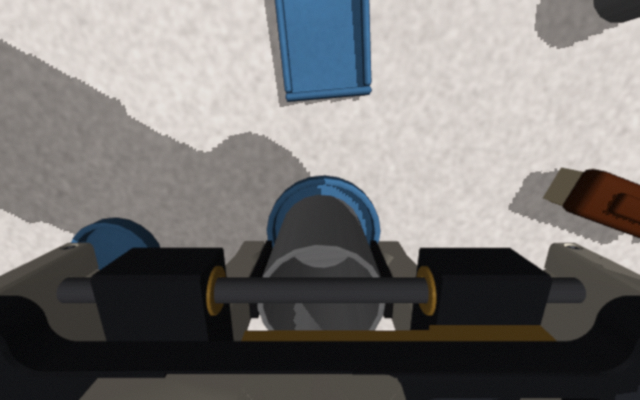

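The wrist view shows the large cup over the big dish, with the rim arc at (323,215). The tray is at (323,50), the brush at (605,200) and the small dish at (115,240). I'll fit circles to the rims.

```bash
cat >> h.py <<'E'
from scipy.optimize import least_squares
def ring(c,xy,r,hint=70):
    P=pts(c);h=cv2.cvtColor(c["img"],cv2.COLOR_RGB2HSV).astype(int)
    m=(abs(h[...,0]-104)<14)&(h[...,1]>90)&(np.hypot(P[...,0]-xy[0],P[...,1]-xy[1])<hint)&(P[...,2]>12)&(P[...,2]<16)
    q=P[m][:,:2];f=least_squares(lambda a:np.hypot(*(q-a).T)-r,xy,loss="soft_l1");print("ring",f.x,len(q),"rms",np.sqrt(np.mean(f.fun**2)))
E
python3 - <<'E'
from h import *
c=capture("wrist");ring(c,(598,85),41.5);ring(c,(604,-84),31.5,50)
t=capture("top");ring(t,(598,85),41.5);ring(t,(604,-84),31.5,50)
plan(598,85,65)
E
```

```text
ring [599.5  86.2] 1094 rms 1.371854553172893
ring [605.2 -81.8] 473 rms 1.3190391452760073
ring [598.9  86.4] 9 rms 1.148006717494811
ring [602.2 -81.7] 11 rms 7.092166359571363
yaw 83.7 j6 -123.0 turn z rad -0.0 shift [-0.9  0.1 15.8] at [597.   85.   80.8] t 12.625
```

Emit:
play_rows --increments '[[-1,[-2,1.2,6],[0,0,0]],[-1,[0,0,5],[0,0,0]],[-1,[0,0,3],[0,0,0]],[-1,[0,0,0],[0,0,0]],[-1,[0,0,0],[0,0,0]]]'

```text
time_s: 13.25
tool_pos: [598.9, 86.1, 66.2]
orientation: [[-0.994, 0.11, 0.0], [0.11, 0.994, -0.0], [-0.0, -0.0, -1.0]]
wrist_force: [-0.6, 0.5, -1.8]
opening: 59.5
grip_force: 30.0
```

Emit:
play_rows --increments '[[-1,[0,0,1.2],[0,0,0]],[-1,[0,0,0],[0,0,0]],[0.8,[0,0,0],[0,0,0]],[1,[0,0,0],[0,0,0]],[1,[0,0,0],[0,0,0]],[1,[0,0,-20],[0,0,0]],[1,[0,0,-40],[0,0,0]],[1,[0,0,-55],[0,0,0]]]'

```text
time_s: 14.25
tool_pos: [597.9, 85.7, 179.9]
orientation: [[-0.994, 0.11, -0.003], [0.11, 0.994, -0.001], [0.003, -0.001, -1.0]]
wrist_force: [0.9, 1.6, 1.5]
opening: 87.6
grip_force: 0.0
```

Emit:
play_rows --increments '[[1,[27.7,32.2,-20],[0,0,0]],[1,[27.7,32.2,0],[0,0,0]],[1,[27.7,32.2,0],[0,0,0]],[1,[27.7,32.2,0],[0,0,0]],[1,[27.7,32.2,0],[0,0,0]],[1,[27.7,32.2,0],[0,0,0]],[1,[0,0,0],[0,0,0]],[1,[0,0,0],[0,0,0]]]'

```text
time_s: 15.25
tool_pos: [454.7, 296.3, 200.0]
orientation: [[-0.994, 0.109, -0.0], [0.109, 0.994, -0.0], [0.0, -0.0, -1.0]]
wrist_force: [-0.6, -0.7, 0.2]
opening: 87.5
grip_force: 0.0
```

```bash
python3 - <<'E'
from h import *
c=capture("wrist")
P=pts(c);m=(np.hypot(P[...,0]-455,P[...,1]-296)<32)&(P[...,2]>52)&(P[...,2]<66)
print(m.sum(),cv2.minEnclosingCircle(P[m][:,:2].astype(np.float32)))
for l in("small_cup","large_cup"): print([(d["score"],w(d["centre"],c)) for d in pinpoint(l,c)])
t=capture("top");blob(t,(599,86),55,"any",70,110)
blob(c,(598,301),60,"brown",30,50);plan(455,296,42)
E
```

```text
427 ((455.8307189941406, 296.5107727050781), 20.885540008544922)
[(0.93, array([458.3, 298.7,   2.3])), (0.29, array([441.5, 103.2,  -5.7]))]
[]
any 65 c [596.7  86.3] size [58.6, 57.7] long 167.0 z [72.4 84.6 91.9]
brown 1020 c [599.5 304. ] size [90.8, 29.5] long 66.8 z [36.3 38.5 43.2]
yaw 83.6 j6 -150.0 turn z rad -0.0 shift [  0.3   0.4 157.9] at [455.3 295.6 199.9] t 15.45
```

Emit:
play_rows --increments '[[1,[-0.5,0.6,45],[0,0,0]],[1,[0,0,45],[0,0,0]],[1,[0,0,45],[0,0,0]],[1,[0,0,23],[0,0,0]],[1,[0,0,0],[0,0,0]],[-1,[0,0,0],[0,0,0]],[-1,[0,0,0],[0,0,0]],[-1,[0,0,0],[0,0,0]]]'

```text
time_s: 16.45
tool_pos: [455.8, 297.3, 43.0]
orientation: [[-0.994, 0.11, 0.001], [0.11, 0.994, 0.002], [-0.001, 0.002, -1.0]]
wrist_force: [-0.2, -0.5, -0.1]
opening: 62.9
grip_force: 0.0
```

Emit:
play_rows --increments '[[-1,[0,0,0],[0,0,0]],[-1,[0,0,0],[0,0,0]],[-1,[0,0,0],[0,0,0]]]'

```text
time_s: 16.82
tool_pos: [455.4, 296.9, 42.2]
orientation: [[-0.994, 0.11, 0.0], [0.11, 0.994, 0.0], [-0.0, 0.0, -1.0]]
wrist_force: [-2.2, -0.9, 4.0]
opening: 42.0
grip_force: 30.0
```

Emit:
play_rows --increments '[[-1,[0,0,-20],[0,0,0]],[-1,[0,0,-50],[0,0,0]],[-1,[0,0,-55],[0,0,0]],[-1,[-23.7,-45,0],[0,0,0]],[-1,[-23.7,-45,0],[0,0,0]],[-1,[-23.7,-45,0],[0,0,0]],[-1,[-23.7,-45,0],[0,0,0]],[-1,[-23.7,-45,0],[0,0,0]]]'

```text
time_s: 17.82
tool_pos: [548.7, 58.7, 166.9]
orientation: [[-0.994, 0.11, -0.0], [0.11, 0.994, 0.0], [0.0, 0.0, -1.0]]
wrist_force: [0.6, 0.9, -0.2]
opening: 41.7
grip_force: 30.0
```

Emit:
play_rows --increments '[[-1,[-23.7,-45,0],[0,0,0]],[-1,[-23.7,-45,0],[0,0,0]],[-1,[-23.5,-45.4,0],[0,0,0]],[-1,[0,0,30],[0,0,0]],[-1,[0,0,40],[0,0,0]],[-1,[0,0,30],[0,0,0]],[-1,[0,0,0],[0,0,0]],[-1,[0,0,0],[0,0,0]]]'

```text
time_s: 18.82
tool_pos: [604.8, -82.1, 67.9]
orientation: [[-0.994, 0.11, 0.001], [0.11, 0.994, -0.0], [-0.001, -0.0, -1.0]]
wrist_force: [0.4, 0.5, -0.2]
opening: 41.8
grip_force: 30.0
```

```bash
python3 - <<'E'
from h import *
c=capture("wrist");save(c,"w6.png");ring(c,(604,-82),31.5,50);blob(c,(604,-82),50,"blue",10,18);ring(c,(599,86),41.5)
P=pts(c);m=(np.hypot(P[...,0]-604,P[...,1]+82)<40)&(P[...,2]>70)&(P[...,2]<95)
plan(604,-82,46)
E
```

```text
ring [604.9 -82.9] 892 rms 1.3569677666706463
blue 984 c [592.5 -79.7] size [65.2, 41.8] long 75.5 z [11.3 13.3 14.4]
ring [599.   85.4] 1679 rms 1.5178443835195032
yaw 83.7 j6 -107.0 turn z rad -0.0 shift [ 1.1 -0.2 22.4] at [605.1 -82.   68.4] t 18.875
```

View pics/w6.png

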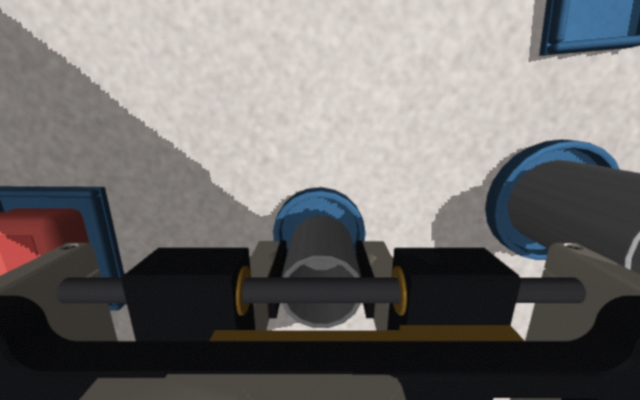

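The small cup hangs centred over the small dish (rim arc at (320,215)). The large cup stands in its dish at right (570,205), and the soap is in its dish at left. I'll lower 22 mm.

Emit:
play_rows --increments '[[-1,[0,-0.8,10],[0,0,0]],[-1,[0,0,8],[0,0,0]],[-1,[0,0,3],[0,0,0]],[-1,[0,0,1],[0,0,0]],[-1,[0,0,0],[0,0,0]],[-1,[0,0,0],[0,0,0]]]'

```text
time_s: 19.62
tool_pos: [603.6, -83.0, 46.2]
orientation: [[-0.994, 0.11, -0.0], [0.11, 0.994, -0.0], [0.0, -0.0, -1.0]]
wrist_force: [-6.2, 1.6, 12.1]
opening: 41.7
grip_force: 30.0
```

Emit:
play_rows --increments '[[0.5,[0,0,0],[0,0,0]],[1,[0,0,0],[0,0,0]],[1,[0,0,0],[0,0,0]],[1,[0,0,-20],[0,0,0]],[1,[0,0,-40],[0,0,0]],[1,[0,0,-45],[0,0,-0.182]],[1,[0,0,-45],[0,0,-0.182]],[1,[0,0,0],[0,0,-0.182]]]'

```text
time_s: 20.62
tool_pos: [606.2, -82.9, 199.3]
orientation: [[-0.904, -0.428, 0.007], [-0.428, 0.904, 0.0], [-0.007, -0.003, -1.0]]
wrist_force: [0.5, -0.1, -0.2]
opening: 87.6
grip_force: 0.0
```

Emit:
play_rows --increments '[[1,[0,0,0],[0,0,-0.182]],[1,[0,0,0],[0,0,-0.182]],[1,[0,0,0],[0,0,-0.182]],[1,[0,0,0],[0,0,-0.182]],[1,[0,0,0],[0,0,0]]]'

```text
time_s: 21.25
tool_pos: [603.9, -83.0, 194.7]
orientation: [[-0.397, -0.918, -0.0], [-0.918, 0.397, -0.0], [0.0, 0.0, -1.0]]
wrist_force: [-0.2, -0.5, -0.1]
opening: 87.5
grip_force: 0.0
```

```bash
python3 - <<'E'
from h import *
t=capture("top");blob(t,(604,-83),40,"any",40,110);ring(t,(604,-83),31.5,50);plan(599,303,200,156.8)
E
```

```text
any 19 c [613.9 -81.1] size [35.3, 15.7] long 91.4 z [43.7 57.5 68.6]
ring [603.6 -83.2] 1 rms 1.7386572679356505e-06
yaw 156.4 j6 -34.0 turn z rad -0.006 shift [-352.8  156.6   -5.2] at [603.9 -83.  194.8] t 21.3
```

Emit:
play_rows --increments '[[1,[-50.4,22.4,0],[0,0,0]],[1,[-50.4,22.4,0],[0,0,0]],[1,[-50.4,22.4,0],[0,0,0]],[1,[-50.4,22.4,0],[0,0,0]],[1,[-50.4,22.4,0],[0,0,0]],[1,[-50.4,22.4,0],[0,0,0]],[1,[-50.4,22.4,0],[0,0,0]],[1,[0,0,0],[0,0,0]]]'

```text
time_s: 22.3
tool_pos: [599.2, 306.7, 194.1]
orientation: [[-0.396, -0.918, -0.0], [-0.918, 0.396, -0.0], [0.0, 0.0, -1.0]]
wrist_force: [0.2, -1.7, 0.2]
opening: 87.2
grip_force: 0.0
```

```bash
python3 - <<'E'
from h import *
c=capture("wrist");blob(c,(599,303),60,"brown",30,50);blob(c,(599,303),60,"brown",40,50);save(c,"w7.png")
t=capture("top");blob(t,(604,-83),40,"any",40,110);ring(t,(604,-83),31.5,50);plan(599,303,40,156.8)
E
```

```text
brown 2348 c [599.9 302.9] size [92.5, 30.4] long 64.9 z [36.1 38.  43.3]
brown 732 c [600.3 302.9] size [59.9, 14.0] long 64.3 z [41.  42.5 43.7]
any 47 c [601.2 -82.3] size [40.7, 38.0] long 174.0 z [42.3 58.  67.3]
ring [604.6 -83.3] 11 rms 2.902565765512636
yaw 156.6 j6 -67.0 turn z rad -0.004 shift [  0.5  -0.1 154.4] at [599.2 303.6 194.4] t 22.4
```

View pics/w7.png

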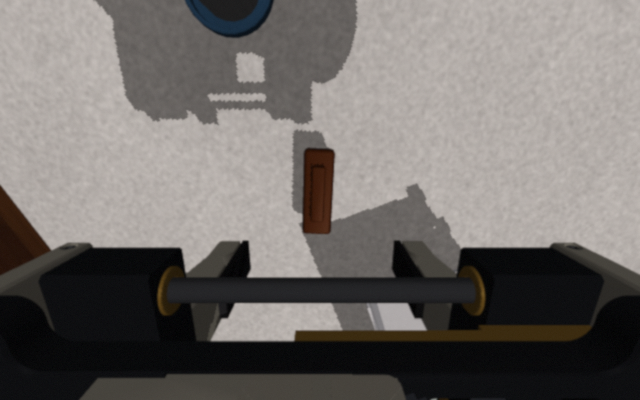

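The brush lies at (318,190), nearly square to the fingers, with the rack clear at lower right. I'll descend and grip the brown back.

Emit:
play_rows --increments '[[1,[0,-1,45],[0,0,0.035]],[1,[0,0,45],[0,0,0]],[1,[0,0,40],[0,0,0]],[1,[0,0,24],[0,0,0]],[1,[0,0,0],[0,0,0]],[-1,[0,0,0],[0,0,0]],[-1,[0,0,0],[0,0,0]],[-1,[0,0,0],[0,0,0]]]'

```text
time_s: 23.4
tool_pos: [601.0, 303.0, 42.2]
orientation: [[-0.428, -0.904, 0.001], [-0.904, 0.428, 0.001], [-0.002, -0.001, -1.0]]
wrist_force: [0.9, -0.2, 0.0]
opening: 62.7
grip_force: 0.0
```

Emit:
play_rows --increments '[[-1,[0,0,0],[0,0,0]],[-1,[0,0,0],[0,0,0]],[-1,[0,0,0],[0,0,0]],[-1,[0,0,0],[0,0,0]]]'

```text
time_s: 23.9
tool_pos: [600.5, 302.7, 41.0]
orientation: [[-0.428, -0.904, -0.0], [-0.904, 0.428, -0.0], [0.0, 0.0, -1.0]]
wrist_force: [0.3, 0.4, 0.2]
opening: 31.7
grip_force: 30.0
```

Emit:
play_rows --increments '[[-1,[0,0,-20],[0,0,0]],[-1,[0,0,-40],[0,0,0.168]],[-1,[0,0,-40],[0,0,0.168]],[-1,[0,0,0],[0,0,0.168]],[-1,[0,0,0],[0,0,0.168]],[-1,[0,0,0],[0,0,0.168]],[-1,[0,0,0],[0,0,0.168]],[-1,[0,0,0],[0,0,0.168]]]'

```text
time_s: 24.9
tool_pos: [600.4, 302.6, 140.7]
orientation: [[-0.999, 0.053, -0.0], [0.053, 0.999, -0.0], [0.0, -0.0, -1.0]]
wrist_force: [-0.2, 0.9, -0.6]
opening: 31.9
grip_force: 30.0
```

```bash
python3 - <<'E'
from h import *
t=capture("top");blob(t,(439,102),85,"blue",-5,20);plan(439,102,75,87);plan(439,102,75)
E
```

```text
blue 432 c [438.7  99.7] size [120.6, 53.8] long 178.3 z [-1.9  5.6 14.5]
yaw 86.5 j6 -137.0 turn z rad -0.009 shift [ 150.6 -208.8   65.8] at [600.4 302.6 140.7] t 24.95
yaw 86.5 j6 -137.0 turn z rad -0.0 shift [ 148.8 -210.1   65.8] at [600.4 302.6 140.7] t 24.95
```

Emit:
play_rows --increments '[[-1,[29.9,-42,0],[0,0,0]],[-1,[29.9,-42,0],[0,0,0]],[-1,[29.9,-42,0],[0,0,0]],[-1,[29.9,-42,0],[0,0,0]],[-1,[29.9,-42,0],[0,0,0]],[-1,[0,0,35],[0,0,0]],[-1,[0,0,35],[0,0,0]],[-1,[0,0,0],[0,0,0]]]'

```text
time_s: 25.95
tool_pos: [439.8, 98.9, 69.4]
orientation: [[-0.999, 0.046, -0.004], [0.046, 0.999, -0.003], [0.004, -0.003, -1.0]]
wrist_force: [-0.0, 1.0, 0.1]
opening: 31.6
grip_force: 30.0
```

```bash
python3 - <<'E'
from h import *
c=capture("wrist");save(c,"w8.png");blob(c,(439,102),85,"blue",-5,20);blob(c,(439,102),85,"blue",10,20);blob(c,(439,102),80,"brown",45,75);plan(439,102,46)
E
```

```text
blue 3851 c [439.1 102.1] size [122.6, 56.7] long 178.0 z [ 3.8  5.5 14.1]
blue 1721 c [439.1 102.1] size [122.6, 56.7] long 178.0 z [11.5 13.2 14.3]
brown 6781 c [435.1 100. ] size [87.9, 34.8] long 178.1 z [63.8 66.3 71.6]
yaw 87.4 j6 -130.0 turn z rad -0.0 shift [ 2.   2.3 24.8] at [440.9  99.6  70.8] t 26.0
```

View pics/w8.png

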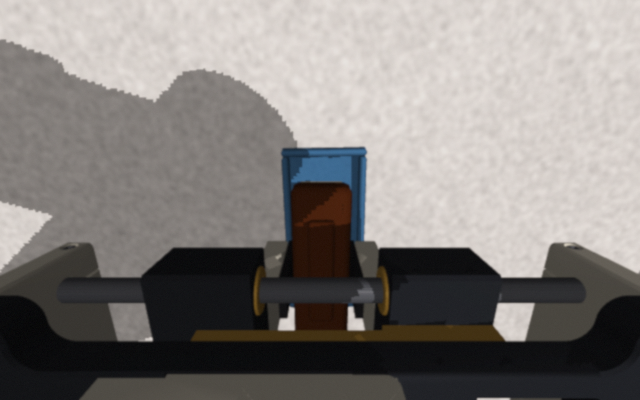

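The brush is aligned over the tray (brush (320,240), tray end (325,165)). I'll nudge +2.4 mm in y and lower.

Emit:
play_rows --increments '[[-1,[1,2.4,10],[0,0,0]],[-1,[0,0,8],[0,0,0]],[-1,[0,0,5],[0,0,0]],[-1,[0,0,1.5],[0,0,0]],[-1,[0,0,0],[0,0,0]],[-1,[0,0,0],[0,0,0]]]'

```text
time_s: 26.75
tool_pos: [440.5, 102.5, 46.6]
orientation: [[-0.999, 0.047, 0.0], [0.047, 0.999, 0.0], [-0.0, 0.0, -1.0]]
wrist_force: [0.2, 0.1, -0.5]
opening: 31.6
grip_force: 30.0
```

Emit:
play_rows --increments '[[-1,[0,0,0.8],[0,0,0]],[-1,[0,0,0],[0,0,0]],[0.3,[0,0,0],[0,0,0]],[1,[0,0,0],[0,0,0]],[1,[0,0,0],[0,0,0]],[1,[0,0,-20],[0,0,0]],[1,[0,0,-50],[0,0,0]],[1,[0,0,-60],[0,0,0]]]'

```text
time_s: 27.75
tool_pos: [439.7, 101.9, 176.4]
orientation: [[-0.999, 0.047, -0.002], [0.047, 0.999, -0.002], [0.002, -0.002, -1.0]]
wrist_force: [2.1, 1.0, -0.2]
opening: 85.0
grip_force: 0.0
```

Emit:
play_rows --increments '[[1,[0,0,-60],[0,0,0]],[1,[0,0,-60],[0,0,0]],[1,[0,0,-30],[0,0,0]],[1,[0,0,0],[0,0,0]],[1,[0,0,0],[0,0,0]]]'

```text
time_s: 28.38
tool_pos: [439.9, 102.3, 324.7]
orientation: [[-0.999, 0.047, -0.001], [0.047, 0.999, -0.0], [0.001, -0.0, -1.0]]
wrist_force: [0.4, 0.7, -0.5]
opening: 87.6
grip_force: 0.0
```

```bash
python3 - <<'E'
from h import *
c=capture("wrist")
blob(c,(439,102),60,"brown",30,55);blob(c,(439,102),85,"blue",10,20)
t=capture("top");s=capture("scene")
blob(t,(599,86),55,"any",75,110);ring(t,(599,86),41.5)
blob(t,(604,-83),40,"any",48,80);ring(t,(604,-83),31.5,50)
blob(t,(597,-280),60,"rose",20,60);blob(t,(597,-280),80,"blue",-5,25)
save(t,"t9.png",(270,170,450,280),4.4);save(s,"s9.png",(190,140,450,250),3)
E
```

```text
brown 1163 c [439.  103.9] size [89.6, 29.8] long 178.0 z [41.1 42.9 48.2]
blue 474 c [439.6 102.2] size [121.3, 54.2] long 178.3 z [11.2 13.2 14.7]
any 28 c [604.4  71.6] size [59.2, 23.9] long 30.4 z [78.3 85.3 93.4]
ring [596.7  86.5] 8 rms 2.5556480355698334
any 39 c [601.3 -82.6] size [38.5, 38.1] long 174.1 z [49.3 58.6 65.6]
ring [603.7 -83.6] 11 rms 2.553895875125314
rose 206 c [ 596.3 -279. ] size [71.3, 44.4] long 175.1 z [27.5 33.9 41.6]
blue 174 c [ 597.4 -280.3] size [95.5, 72.9] long 174.4 z [-2.1  8.4 19.2]
```

View pics/s9.png

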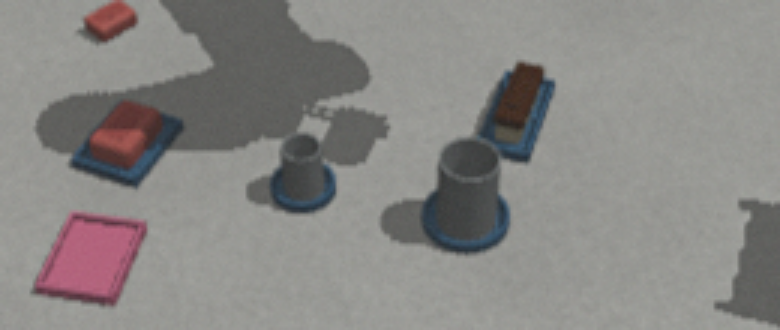

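View pics/t9.png

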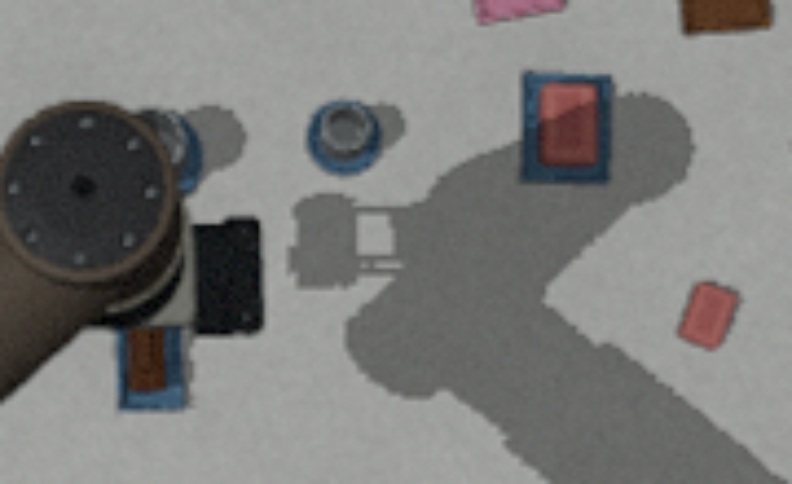

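In the scene crop, all four things sit inside their rims: soap (127,135), small cup (303,170), large cup (468,190) and brush (520,100). The cups are upright and the brush is bristles down. Offsets are within a few millimetres and the gripper is clear, so I'm handing in.

```bash
python3 -c "
from workcell import *
print(sign_off())"
```

```text
the job is handed in; nothing more can be done
None
```

I placed both cups, the nail brush and the soap in their own blue holders, upright or flat, and handed the job in at about 29 s; the sign-off returned no verdict, and I kept the arm clear of the jug and rack but took no final measurement of either.

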